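# Touch earth, then press the square module home

### The job

First discharge static: touch the large domed earth contact on the earthing block lightly with the fingertips. Then press the square module, not the round or the long one, gently down until it is fully home in its socket, and withdraw clear of everything. Only touch and press: lift or carry nothing, and leave the other two modules and sockets and the loose things on the bench alone.

Things in the scene. Friction and masses are not known exactly. Their poses are not given: they have to be found in the camera images.
- earth_dome (a point): Crown (top centre) of the earth contact: a round domed brass plunger, 26 mm in diameter, the largest brass part on the fixed grey earthing block (56 x 90 x 24 mm high). It stands upright, moves straight down, and its crown is 38 mm above the bench when free. z up.
- earth_contact (a joint): How far the earth contact is pushed down, m: 0 free, 0.008 bottomed. Sprung: starts to move at 2 N, about 0.9 N more per mm, 9 N at the bottom, springs back when released. A touch counts from about 1 mm of movement; more than 25 N is not a light touch.
- earth_block: The fixed grey earthing block, 56 (x) x 90 (y) x 24 (z) mm; origin: centre of its underside, on the bench. The earth contact is at y = +20 mm, x = 0; two small brass strap studs (10 mm in diameter, 4 mm high), not for this job, are at y = -16 and -34 mm.
- socket_square: Fixed black plastic socket, 64 x 64 x 18 mm high, standing on the grey board (8 mm thick); it carries the square module in its centre (34 x 34 mm, the only square one). Origin: centre of its underside, 8 mm above the bench; z up. Socket top face 26 mm above the bench.
- top_square (a point): Centre of the top of the square module (34 x 34 mm, sides along x and y), an upright metal module in a black socket. Level top, 42 mm above the bench (give or take 1) before pressing: a 5 mm aluminium plate on a stiff spring that gives 1 mm for 4 N, at most 4 mm. Fully home, the top is 32 mm above the bench, 6 mm above the socket. It moves straight down; more than 40 N damages it.
- module_square (a joint): How far the square module is pressed down, m: about 0 (-0.001 to 0.001) at the start, 0.010 at the end stop (fully home); negative if pulled up out of the socket. Stiff sliding fit: a push of about 2 N moves it slowly, a little more when faster (0.2 N per 10 mm/s), and it stays where it is left.
- socket_round: Fixed black plastic socket, 64 x 64 x 18 mm high, standing on the grey board (8 mm thick); it carries the round module in its centre (36 mm in diameter). Origin: centre of its underside, 8 mm above the bench; z up. Socket top face 26 mm above the bench. To be left alone.
- top_round (a point): Centre of the top face of the round module (36 mm in diameter), an upright metal module in a black socket. Level top, 42 mm above the bench (give or take 1) before pressing: a 5 mm aluminium plate on a stiff spring that gives 1 mm for 4 N, at most 4 mm. To be left alone. The three sockets stand in a row along the board, 90 mm apart centre to centre, in any order.
- module_round (a joint): How far the round module is pressed down, m: about 0 (-0.001 to 0.001) at the start, 0.010 at the end stop (fully home); negative if pulled up out of the socket. Stiff sliding fit: a push of about 2 N moves it slowly, a little more when faster (0.2 N per 10 mm/s), and it stays where it is left.
- socket_long: Fixed black plastic socket, 64 x 64 x 18 mm high, standing on the grey board (8 mm thick); it carries the long module in its centre (50 x 16 mm). Origin: centre of its underside, 8 mm above the bench; z up. Socket top face 26 mm above the bench. To be left alone.
- top_long (a point): Centre of the top face of the long module (50 mm along x, 16 mm along y), an upright metal module in a black socket. Level top, 42 mm above the bench (give or take 1) before pressing: a 5 mm aluminium plate on a stiff spring that gives 1 mm for 4 N, at most 4 mm. To be left alone.
- module_long (a joint): How far the long module is pressed down, m: about 0 (-0.001 to 0.001) at the start, 0.010 at the end stop (fully home); negative if pulled up out of the socket. Stiff sliding fit: a push of about 2 N moves it slowly, a little more when faster (0.2 N per 10 mm/s), and it stays where it is left.
- bottle: Loose white bottle with a black cap, 34 mm in diameter, 75 mm high, 90 to 110 mm from the centre of the earthing block on the side away from the robot. Origin: centre of its underside. To be left alone.
- pot: Loose small glass pot with a black cap, 40 mm in diameter, 34 mm high, on the far side of the board. Origin: centre of its underside. To be left alone.
- marker: Loose white marker pen with a black cap, 130 mm long, 16 mm thick, lying along its x axis on the robot's side of the earthing block. Origin: its middle, on the bench. To be left alone.
- tweezers: Loose steel tweezers, 95 mm long, 8 mm high, lying along their x axis on the far side of the board. Origin: on the bench, 18 mm from the points (+x). To be left alone.
There are look-alikes about, which are no part of the job. Leave any green, orange or red look-alike of the earth_block alone.

How it is judged (in metres and radians):
On the way, in this order (a step that is already met when the one before it is completed fails the run):
1. the earth contact is touched by the fingers (moved at least 0.8 mm) (value of joint earth_contact above 0.0008 m and contact force between the fingers and earth_block above 0.5 N), for 0.05 s.
2. the square module is pressed home by the fingers (at least 7.5 mm of its 10 mm) (value of joint module_square above 0.0075 m and contact force between the fingers and socket_square above 0.5 N), for 0.05 s.
At the end, for the whole second after the job is handed in: Square module pressed at least 7.5 of its 10 mm, earth contact free again (within 0.6 mm), round and long modules within 3.5 mm of raised, bottle, pot, marker and tweezers at rest within 12 mm of their start, bottle and pot upright (value of joint module_square above 0.0075 m and value of joint earth_contact below 0.0006 m and value of joint module_round between -0.0035 and 0.0035 m and value of joint module_long between -0.0035 and 0.0035 m and distance of each of bottle, pot, marker, tweezers from where it was at the start of the episode below 0.012 m and linear speed of each of bottle, pot, marker, tweezers below 0.02 m/s and angle between each of bottle, pot's own z axis and vertical below 0.3 rad); the robot touches nothing.
It fails at once if the round or long module or its socket is touched, pressed or pulled up (contact force between any of the fingers, the arm and socket_round above 1 N or value of joint any of module_round, module_long above 0.0035 m or value of joint any of module_round, module_long below -0.0035 m or contact force between any of the fingers, the arm and socket_long above 1 N).
It fails at once if the square module is pulled up instead of pressed (value of joint module_square below -0.0035 m).
It fails at once if the square module is pressed harder than 40 N (contact force between anything else and socket_square above 40 N).
It fails at once if the earth contact is pressed harder than 25 N (contact force between anything else and earth_block above 25 N).
It fails at once if the bottle, pot, marker or tweezers are lifted, handled, tipped or pushed more than 12 mm (distance of any of bottle, pot, marker, tweezers from where it was at the start of the episode above 0.012 m or contact force between the fingers and bottle above 2 N or angle between any of bottle, pot's own z axis and vertical above 0.3 rad or contact force between the fingers and pot above 2 N or contact force between the fingers and marker above 2 N or contact force between the fingers and tweezers above 2 N).
It also fails if it takes over 42 s, if anything falls off the work surface, if the arm or the gripper's body presses on something with over 40 N, if the wrist force passes 120 N, or if a joint passes its speed limit or range.

### The arm

A 6-joint arm with a two-finger parallel gripper is mounted at the origin on the work surface. World frame = base frame: x ahead of the robot, y to its left, z up, the work surface at z = 0. Lengths are in m, angles in degrees, forces in N, time in s.
With the tool pointing down it reaches from about 0.3 to 0.75 m from the base axis. Payload 8.5 kg.
Tool frame: the origin (TCP) lies at the very end of the fingers, on their centre line; the grasp point (between the pads) lies 19 mm behind it; z points along the fingers, y is the direction in which the jaws open and shut (so a half turn about z gives the same grasp; the last joint's range is limited). The gripper opens to 85 mm and grips with 20 to 120 N. Pads are 22 mm wide; open, the fingers measure 114 mm over their backs; the gripper's body (76 mm by 85 mm) begins 54 mm behind the grasp point. The pads swing forward as they close: fully open they stand 13 mm farther back than shut.
Start: joints at [-79.601, 21.807, 74.336, -0, 83.858, -12.336], TCP at [0.213, -0.507, 0.231] pointing down, gripper open.
Joint ranges: [-178.18, 178.18], [-50.72, 133.34], [12.68, 142.11], [-81.47, 261.47], [9.98, 163.14], [-165.26, 165.26]. Speed limits (degrees/s): [136.94, 136.94, 180, 180, 180, 180].

### API

Orientations are given as a 3x3 rotation matrix whose columns are the frame's x, y, z axes.
In Python, from rig import status, vision, env gives the robot as it stands.
- The arm moves only by the tool send_rows, never from a script. Its argument "targets" is a list of rows, each a list of 7 numbers: the shift along the tool's x, y, z in units of 50 mm (1.0 is 50 mm), then the turn, a rotation vector about the tool's x, y, z in units of 8 degrees (1.0 is 8 degrees), then the finger opening in mm, from 0 to 85.4. A call has 1 to 5 rows; each row is the pose to reach, as a shift and turn from the pose commanded when the call began, along the tool's axes at that moment; what a row does not reach only later rows make up. A row lasts 1/8 s, in which the tool goes at most 62.5 mm and 10.7 degrees, less where a joint would pass 70% of its speed; a pose out of reach is approached as far as the arm can. A call with a gripper value outside its range is refused whole. The fingers move at their own pace and stop on an object; "grip_force" is the grip in N (left out, the last holds). Time passes only in rows, so rows that repeat a pose let the fingers close. It gives the time, the measured TCP pose, the force and the opening at its end, in the units of the state.
- status.observe(): the state, without advancing time (a new reading comes with each control period).
- vision.get_image(name): name is "scene" or "side" or "wrist"; returns (picture, depth): 420x560x3 uint8, red, green, blue; 420x560 float32, m along the optical axis (not along the pixel's ray), 0 where there is no reading.
- vision.camera_model(name): a dict with "camera_matrix" (3x3 intrinsics, pixels), "view" (4x4, takes a point from world to camera coordinates); the wrist camera has in their place "T_tool_cam" (4x4, takes a point from camera to tool coordinates, whose origin is the TCP and whose axes are the flange's). Camera axes: x right, y down, z forward; pixel columns grow to the right and rows downward; lengths in m; the calibration is good to about 2 mm. The wrist camera is an equidistant fisheye: a pixel r from the principal point sees the ray r / f radians off the axis. A picture is of the moment at which its call begins: read the wrist's pose just before it. camera_model takes no time and is no camera call.
- env.close_job(): hands the job in, once; it reports no verdict.
Trained networks look in the newest picture that a camera, given by its name, has taken for a name from the list of things; names that differ only in an ending like _2 or _b are one class to them, and where a whole thing is asked for, a point or a joint stands for the part that bears it (a point fixed in the world has none). Each returns a list of dicts, best first, with "p" (0 to 1); they miss things now and then, are a little off and sometimes report something else, mostly with a low value. They report only what shows in the picture. A call takes as long as a camera call. They do not tell look-alikes from the thing itself.
- vision.masks_of(camera, label): "pixels" (420x560 bool, what is visible of it) and "extent" ([left, top, right, bottom] in pixels, round what is visible of it).
The state is a dict: "time_s": time; "q": joint angles; "qvel": joint speeds; "joint_efforts": joint torques, N m; "position": TCP position; "tool_rot": TCP orientation; "ft_force": force on the tool from outside, world axes, zero at the start; "wrist_torque": the same for the moment, N m; "grip_width": finger opening in m.
Only numpy, scipy, OpenCV 4.12 (cv2) and the standard library are available. Lean on these libraries where they do the work, as an engineer would, in place of code of your own. Each camera call takes 0.05 s, during which the arm holds its last target.

## Working session

There is one attempt and no reset: what is moved stays moved. The work goes in short steps, Python scripts to look and compute and a tool call to move; the robot and the scene stay as the last step left them, time stands still between calls to the robot, and variables do not carry over. Pictures are saved under pics/ and viewed, and the job is handed in when it is done.

Besides the shell and the picture viewer there is one more tool, called as a command line: name --pt "numbers of a row" for each row, then --argument value for the rest. send_rows: Moves the arm, as the interface text tells. Its arguments: {"type":"object","properties":{"targets":{"type":"array","items":{"type":"array","items":{"type":"number"}}},"grip_force":{"type":"number"}},"required":["targets"]}

```bash
ls; mkdir -p pics; python3 - <<'E'
from rig import status,vision
import cv2,numpy as np
s=status.observe();print({k:np.round(v,4).tolist() for k,v in s.items()})
for n in ["scene","side","wrist"]:
    im,d=vision.get_image(n);cv2.imwrite(f"pics/{n}0.png",im[:,:,::-1]);np.savez(f"pics/{n}0.npz",im=im,d=d)
    print(n,{k:np.round(v,4).tolist() if not isinstance(v,str) else v for k,v in vision.camera_model(n).items()}, (d>0).mean())
E
```

```text
pics
{'time_s': 0.0, 'q': [-79.6005, 21.8412, 74.3858, 0.0011, 83.8564, -12.3367], 'qvel': [0.046, 0.0157, -0.0576, 0.1272, -0.019, 0.0184], 'joint_efforts': [-0.0024, -44.8464, -23.1276, -0.0004, 0.0048, -0.0], 'position': [0.2125, -0.507, 0.2307], 'tool_rot': [[0.9223, 0.3865, -0.0002], [0.3865, -0.9223, 0.0014], [0.0003, -0.0014, -1.0]], 'ft_force': [0.6167, -0.0848, -0.9503], 'wrist_torque': [-0.0123, -0.0397, 0.0412], 'grip_width': 0.0854}
scene {'camera_matrix': [[410.1946, 0.0, 283.2772], [0.0, 410.1946, 213.9736], [0.0, 0.0, 1.0]], 'view': [[0.7815, 0.6238, -0.0015, -0.4303], [0.3851, -0.4843, -0.7856, -0.1632], [-0.4908, 0.6134, -0.6188, 1.1276], [0.0, 0.0, 0.0, 1.0]]} 0.9960289115646258
side {'camera_matrix': [[459.9443, 0.0, 277.2002], [0.0, 459.9443, 208.195], [0.0, 0.0, 1.0]], 'view': [[-0.8079, -0.5888, 0.0244, 0.4708], [-0.3352, 0.4251, -0.8408, 0.2044], [0.4847, -0.6875, -0.5408, 0.6561], [0.0, 0.0, 0.0, 1.0]]} 0.9961692176870748
wrist {'camera_matrix': [[325.1923, 0.0, 279.3385], [0.0, 325.1923, 208.6232], [0.0, 0.0, 1.0]], 'T_tool_cam': [[-0.0, -0.9456, -0.3253, 0.084], [1.0, 0.0001, -0.0003, -0.0006], [0.0003, -0.3253, 0.9456, -0.1413], [0.0, 0.0, 0.0, 1.0]]} 0.9959863945578231
```

View pics/scene0.png

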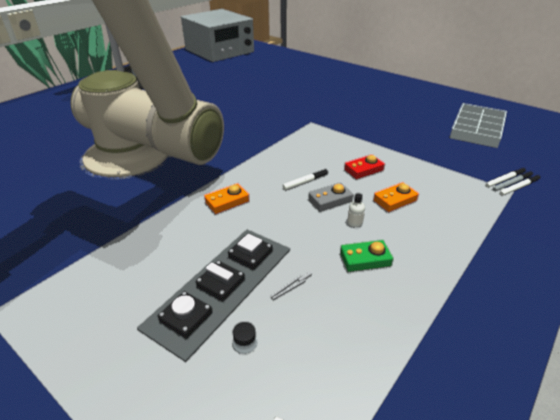

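View pics/side0.png

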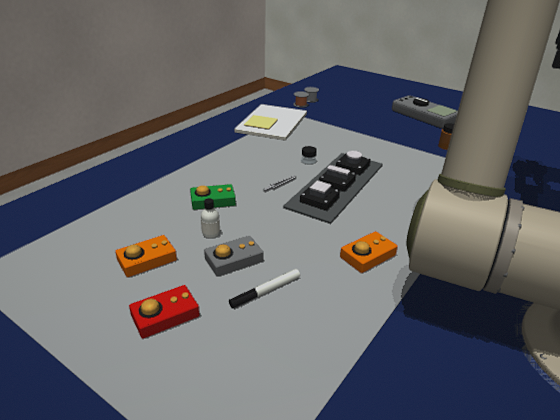

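View pics/wrist0.png

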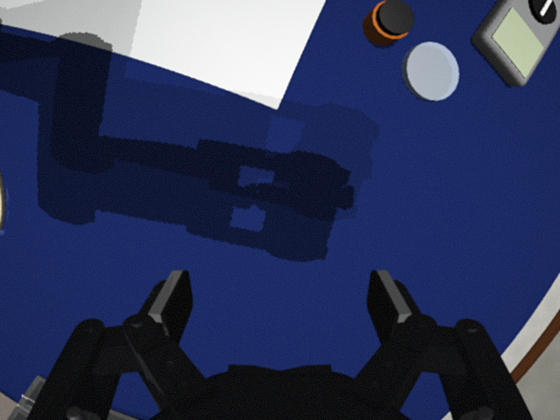

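Scene: the grey earthing block is at (331,196) with its dome at (339,188). The square module is at (250,243), the long one at (220,272) and the round one at (183,305). Side: the grey block is at (234,254) with its dome at (223,251), and the square module is at (319,188). The coloured blocks are look-alikes.

```bash
cat > h.py <<'E'
import numpy as np,cv2
from rig import status,vision
def unproj(cam,px,depth):
    m=vision.camera_model(cam);K=m["camera_matrix"];V=np.array(m["view"])
    px=np.atleast_2d(px).astype(float);z=np.asarray(depth,float)
    c=np.c_[(px[:,0]-K[0][2])/K[0][0]*z,(px[:,1]-K[1][2])/K[1][1]*z,z]
    return (c-V[:3,3])@V[:3,:3]
def tri(pa,pb):
    P=[np.array(vision.camera_model(c)["camera_matrix"])@np.array(vision.camera_model(c)["view"])[:3] for c in("scene","side")]
    X=cv2.triangulatePoints(P[0],P[1],np.array(pa,float).reshape(2,1),np.array(pb,float).reshape(2,1));return (X[:3]/X[3]).ravel()
E
python3 - <<'E'
from h import *
for lab in ["earth_dome","earth_block","top_square","top_long","top_round","socket_square","marker","bottle","pot","tweezers"]:
  for c in("scene","side"):
    d=np.load(f"pics/{c}0.npz")["d"]
    for r in vision.masks_of(c,lab)[:6]:
        v,u=np.nonzero(r["pixels"]&(d>0))
        if len(u)==0: continue
        X=unproj(c,np.c_[u,v],d[v,u])
        zt=np.percentile(X[:,2],97);T=X[X[:,2]>zt-.004]
        print(lab,c,round(r["p"],2),"ext",r["extent"],"n",len(u),"mean",X.mean(0).round(4),"top",T.mean(0).round(4), X.min(0).round(3),X.max(0).round(3))
E
```

```text
earth_dome scene 0.47 ext [371.2, 241.4, 382.8, 253.1] n 128 mean [0.7321 0.059  0.0352] top [0.7309 0.0612 0.038 ] [0.717 0.05  0.025] [0.743 0.086 0.041]
earth_dome scene 0.39 ext [400.0, 188.5, 412.5, 195.1] n 71 mean [0.6834 0.2755 0.0352] top [0.6823 0.2772 0.0378] [0.672 0.267 0.027] [0.693 0.286 0.04 ]
earth_dome scene 0.36 ext [171.7, 295.4, 198.9, 313.2] n 312 mean [ 0.5559 -0.2668  0.0434] top [ 0.5557 -0.2665  0.0435] [ 0.537 -0.283  0.038] [ 0.573 -0.249  0.046]
earth_dome side 0.71 ext [217.3, 247.1, 230.8, 254.1] n 144 mean [0.5582 0.1913 0.0321] top [0.5601 0.1896 0.0346] [0.549 0.179 0.024] [0.572 0.201 0.037]
earth_dome side 0.62 ext [140.7, 301.3, 159.4, 313.3] n 221 mean [0.553  0.3539 0.0332] top [0.555  0.3526 0.0355] [0.543 0.341 0.025] [0.569 0.364 0.038]
earth_dome side 0.6 ext [127.2, 244.0, 144.0, 258.9] n 143 mean [0.6747 0.2833 0.0331] top [0.6776 0.2817 0.0357] [0.666 0.271 0.026] [0.689 0.293 0.039]
earth_dome side 0.49 ext [354.3, 242.9, 371.2, 256.4] n 132 mean [0.3739 0.0379 0.033 ] top [0.3754 0.0361 0.0354] [0.365 0.021 0.025] [0.386 0.047 0.038]
ea
[... 4655 characters left out ...]
  0.043 ] [ 0.523 -0.186  0.027] [ 0.572 -0.166  0.045]
pot side 0.83 ext [301.7, 143.2, 317.7, 164.2] n 287 mean [ 0.6565 -0.2346  0.0172] top [ 0.6595 -0.2362  0.0315] [ 0.64  -0.32  -0.005] [ 0.716 -0.217  0.034]
tweezers scene 0.5 ext [273.7, 270.3, 309.5, 299.9] n 282 mean [ 0.6479 -0.0983  0.0061] top [ 0.6484 -0.0979  0.0079] [ 0.636 -0.142 -0.   ] [ 0.661 -0.053  0.011]
tweezers side 0.74 ext [262.1, 177.0, 294.4, 195.1] n 178 mean [ 0.645  -0.0957  0.0033] top [ 0.6458 -0.0948  0.0048] [ 0.632 -0.143 -0.004] [ 0.658 -0.05   0.007]
tweezers side 0.4 ext [200.1, 198.7, 221.7, 236.3] n 588 mean [0.6339 0.1415 0.0362] top [0.639  0.1367 0.0722] [ 0.622  0.064 -0.003] [0.711 0.153 0.074]
```

send_rows --pt "0.6 -0.5 0 0 0 0.57 0" --pt "1.5 -1.28 0 0 0 1.14 0" --pt "2.4 -2.06 0 0 0 1.7 0" --pt "3.3 -2.84 0 0 0 2.27 0" --pt "4.2 -3.6 0 0 0 2.84 0"

```text
time_s: 1.78
position: [0.3372, -0.2584, 0.2315]
tool_rot: [[1.0, -0.003, 0.0], [-0.003, -1.0, -0.0], [0.0, 0.0, -1.0]]
ft_force: [1.0, -1.2, 0.2]
grip_width: 0.0002
```

send_rows --pt "0.4 -0.9 0 0 0 0 0" --pt "0.9 -2.0 0 0 0 0 0" --pt "1.4 -3.1 0 0 0 0 0" --pt "1.9 -4.2 0 0 0 0 0" --pt "2.3 -5.3 0 0 0 0 0"

```text
time_s: 2.4
position: [0.4523, 0.0069, 0.2315]
tool_rot: [[1.0, 0.0, 0.001], [0.0, -1.0, -0.0], [0.001, 0.0, -1.0]]
ft_force: [1.4, -0.9, 0.3]
grip_width: 0.0003
```

send_rows --pt "0.4 -1.1 0 0 0 0 0" --pt "0.8 -2.1 0.2 0 0 0 0" --pt "1.0 -3.0 0.6 0 0 0 0" --pt "1.2 -3.6 1.0 0 0 0 0" --pt "1.2 -3.6 1.0 0 0 0 0"

```text
time_s: 3.02
position: [0.5111, 0.1864, 0.1798]
tool_rot: [[1.0, 0.003, -0.003], [0.003, -1.0, -0.0], [-0.003, 0.0, -1.0]]
ft_force: [-0.8, -1.6, -0.2]
grip_width: -0.0002
```

```bash
cat >> h.py <<'E'
def wrist(tag):
    s=status.observe();im,d=vision.get_image("wrist");cv2.imwrite(f"pics/{tag}.png",im[:,:,::-1])
    np.savez(f"pics/{tag}.npz",im=im,d=d,p=s["position"],R=s["tool_rot"]);return s,im,d
def wun(s,px,z):
    m=vision.camera_model("wrist");K=m["camera_matrix"];T=np.array(m["T_tool_cam"])
    a=(np.atleast_2d(px)-[K[0][2],K[1][2]])/K[0][0];r=np.linalg.norm(a,axis=1)
    c=np.c_[a/np.maximum(r,1e-9)[:,None]*np.tan(r)[:,None],np.ones(len(a))]*np.asarray(z)[:,None]
    t=c@T[:3,:3].T+T[:3,3]
    return t@np.array(s["tool_rot"]).T+s["position"]
E
python3 - <<'E'
from h import *
s,im,d=wrist("w1");print(s["time_s"],s["position"],s["ft_force"])
for lab in ["earth_dome","earth_block"]:
    for r in vision.masks_of("wrist",lab)[:4]:
        v,u=np.nonzero(r["pixels"]&(d>0));X=wun(s,np.c_[u,v],d[v,u])
        T=X[X[:,2]>np.percentile(X[:,2],97)-.004]
        print(lab,r["p"],r["extent"],len(u),X.mean(0).round(4),T.mean(0).round(4),X.min(0).round(3),X.max(0).round(3))
E
```

```text
3.025 [0.51106426 0.18644815 0.17977307] [-0.79234941 -1.64591355 -0.19182302]
earth_dome 0.86 [265.7, 123.7, 294.3, 149.3] 620 [0.5642 0.1868 0.0347] [0.5636 0.1874 0.0355] [0.552 0.175 0.024] [0.576 0.199 0.039]
earth_dome 0.66 [99.5, 130.0, 123.8, 160.2] 516 [0.5588 0.3482 0.0343] [0.5581 0.3502 0.0363] [0.546 0.338 0.024] [0.571 0.362 0.039]
earth_dome 0.63 [399.7, 293.6, 421.3, 313.9] 348 [0.3824 0.0361 0.0338] [0.3803 0.0344 0.0361] [0.369 0.022 0.025] [0.392 0.046 0.039]
earth_dome 0.58 [162.2, 0.0, 191.5, 30.0] 609 [0.6793 0.2794 0.0346] [0.6804 0.2801 0.0364] [0.668 0.268 0.025] [0.695 0.296 0.039]
earth_block 0.96 [245.3, 101.2, 352.3, 188.1] 5506 [0.5565 0.1706 0.0243] [0.5639 0.1872 0.0351] [ 0.515  0.12  -0.002] [0.596 0.22  0.039]
earth_block 0.91 [395.1, 0.0, 467.2, 38.4] 1726 [0.6918 0.0388 0.0208] [0.6943 0.033  0.0243] [ 0.668 -0.014 -0.003] [0.723 0.075 0.029]
earth_block 0.72 [379.5, 267.6, 459.8, 325.2] 3086 [0.3807 0.0214 0.0222] [0.3809 0.0349 0.0356] [ 0.331 -0.042 -0.002] [0.412 0.065 0.039]
earth_block 0.57 [95.6, 113.4, 183.4, 192.7] 4812 [0.5516 0.3267 0.0236] [0.5584 0.3497 0.0358] [ 0.509  0.281 -0.002] [0.592 0.382 0.039]
```

View pics/w1.png

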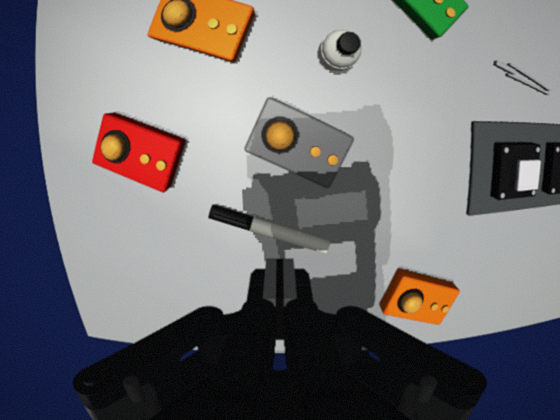

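The wrist view shows the grey block's dome at (280,134), which gives (0.5635, 0.187). All three views agree to about 3 mm. The marker and bottle are clear.

send_rows --pt "0.5 0 0 0 0 0 0" --pt "1.04 0 0.5 0 0 0 0" --pt "1.04 0 1.3 0 0 0 0" --pt "1.04 0 2.1 0 0 0 0" --pt "1.04 0 2.5 0 0 0 0"

```text
time_s: 3.8
position: [0.5632, 0.1836, 0.0553]
tool_rot: [[1.0, -0.001, -0.001], [-0.001, -1.0, -0.0], [-0.001, 0.0, -1.0]]
ft_force: [-0.2, -0.7, -0.3]
grip_width: 0.0002
```

send_rows --pt "0 0 0.1 0 0 0 0" --pt "0 0 0.2 0 0 0 0" --pt "0 0 0.26 0 0 0 0" --pt "0 0 0.3 0 0 0 0" --pt "0 0 0.3 0 0 0 0"

```text
time_s: 4.42
position: [0.5636, 0.185, 0.0415]
tool_rot: [[1.0, 0.0, 0.0], [0.0, -1.0, 0.0], [0.0, -0.0, -1.0]]
ft_force: [-0.2, 0.0, -0.1]
grip_width: -0.0002
```

send_rows --pt "0 -0.02 0.03 0 0 0 0" --pt "0 -0.03 0.06 0 0 0 0" --pt "0 -0.03 0.09 0 0 0 0" --pt "0 -0.03 0.12 0 0 0 0" --pt "0 -0.03 0.12 0 0 0 0"

```text
time_s: 5.05
position: [0.5636, 0.1866, 0.0355]
tool_rot: [[1.0, 0.0, 0.0], [0.0, -1.0, 0.0], [0.0, -0.0, -1.0]]
ft_force: [-0.9, 0.6, 3.7]
grip_width: 0.0002
```

send_rows --pt "0 0 0.02 0 0 0 0" --pt "0 0 0.04 0 0 0 0" --pt "0 0 0.04 0 0 0 0"

```text
time_s: 5.42
position: [0.5636, 0.1866, 0.0335]
tool_rot: [[1.0, 0.0, 0.0], [0.0, -1.0, 0.0], [0.0, -0.0, -1.0]]
ft_force: [-2.0, 1.5, 6.2]
grip_width: -0.0
```

send_rows --pt "0 0 -0.2 0 0 0 0" --pt "0 0 -1.0 0 0 0 0" --pt "0 0 -2.0 0 0 0 0" --pt "-0.2 0.5 -2.6 0 0 0 0" --pt "-0.5 1.4 -2.8 0 0 0 0"

```text
time_s: 6.05
position: [0.5388, 0.1163, 0.1754]
tool_rot: [[1.0, 0.002, 0.004], [0.002, -1.0, -0.0], [0.004, 0.0, -1.0]]
ft_force: [1.1, -0.2, -0.5]
grip_width: 0.0001
```

send_rows --pt "-0.3 1.0 0 0 0 0 0" --pt "-0.6 2.0 0 0 0 0 0" --pt "-0.9 3.0 0 0 0 0 0" --pt "-1.06 4.05 0 0 0 0 0" --pt "-1.06 4.05 0 0 0 0 0"

```text
time_s: 6.68
position: [0.485, -0.0891, 0.1735]
tool_rot: [[1.0, -0.005, -0.0], [-0.005, -1.0, -0.001], [-0.0, 0.001, -1.0]]
ft_force: [-0.0, -0.3, 0.2]
grip_width: 0.0002
```

```bash
python3 - <<'E'
from h import *
s,im,d=wrist("w2");print(s["time_s"],s["position"],s["ft_force"])
for lab in ["top_square","socket_square","socket_long"]:
    for r in vision.masks_of("wrist",lab)[:4]:
        v,u=np.nonzero(r["pixels"]&(d>0));X=wun(s,np.c_[u,v],d[v,u])
        T=X[X[:,2]>np.percentile(X[:,2],97)-.004]
        print(lab,r["p"],r["extent"],len(u),X.mean(0).round(4),T.mean(0).round(4),T.min(0).round(3),T.max(0).round(3))
E
```

```text
6.675 [ 0.48504907 -0.08906153  0.17351307] [-0.0167895  -0.32186361  0.23837369]
top_square 0.28 [426.7, 90.6, 488.4, 159.7] 3720 [ 0.5554 -0.258   0.0283] [ 0.5554 -0.2648  0.0415] [ 0.538 -0.283  0.038] [ 0.573 -0.248  0.044]
socket_square 0.57 [240.4, 96.9, 315.5, 169.7] 4904 [ 0.5397 -0.0874  0.0303] [ 0.5378 -0.0872  0.0416] [ 0.519 -0.105  0.039] [ 0.556 -0.068  0.044]
socket_long 0.87 [335.3, 93.0, 408.9, 163.6] 4752 [ 0.5472 -0.173   0.0277] [ 0.5468 -0.1762  0.0413] [ 0.522 -0.187  0.038] [ 0.572 -0.166  0.044]
socket_long 0.39 [24.9, 31.6, 85.6, 65.4] 1526 [0.6392 0.1257 0.0428] [0.6417 0.1328 0.0734] [0.634 0.125 0.07 ] [0.65  0.143 0.076]
```

View pics/w2.png

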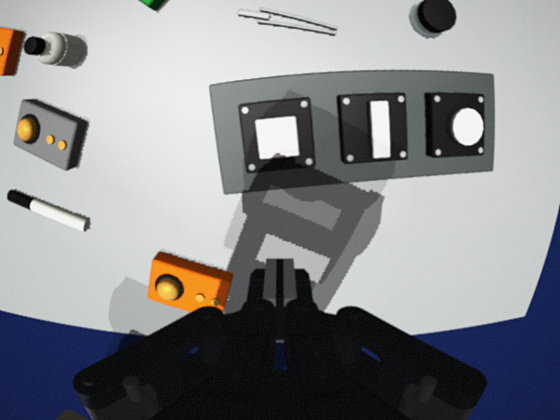

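The wrist view shows the white square module at (277,137), which gives (0.538, -0.087) with its top at about 0.0416. The long module is next at (380,129) and the round one at (467,126), so this is the right target.

send_rows --pt "0.5 0 0 0 0 0 0" --pt "1.05 0 0.5 0 0 0 0" --pt "1.05 0 1.3 0 0 0 0" --pt "1.05 0 2.1 0 0 0 0" --pt "1.05 0 2.4 0 0 0 0"

```text
time_s: 7.5
position: [0.5374, -0.0846, 0.0515]
tool_rot: [[1.0, 0.002, -0.003], [0.002, -1.0, 0.001], [-0.003, -0.001, -1.0]]
ft_force: [0.3, -1.1, -0.9]
grip_width: -0.0002
```

send_rows --pt "0 0 0.04 0 0 0 0" --pt "0 0 0.08 0 0 0 0" --pt "0 0 0.08 0 0 0 0"

```text
time_s: 7.88
position: [0.5386, -0.0861, 0.0504]
tool_rot: [[1.0, 0.0, 0.002], [0.0, -1.0, -0.001], [0.002, 0.001, -1.0]]
ft_force: [-0.3, -0.8, -0.2]
grip_width: -0.0
```

send_rows --pt "0 0.02 0.06 0 0 0 0" --pt "0 0.02 0.12 0 0 0 0" --pt "0 0.02 0.16 0 0 0 0" --pt "0 0.02 0.18 0 0 0 0" --pt "0 0.02 0.2 0 0 0 0"

```text
time_s: 8.5
position: [0.5382, -0.0871, 0.0394]
tool_rot: [[1.0, 0.0, 0.0], [0.0, -1.0, -0.0], [0.0, 0.0, -1.0]]
ft_force: [-0.7, -1.0, 1.5]
grip_width: -0.0003
```

send_rows --pt "0 0 0.02 0 0 0 0" --pt "0 0 0.04 0 0 0 0" --pt "0 0 0.06 0 0 0 0" --pt "0 0 0.08 0 0 0 0" --pt "0 0 0.08 0 0 0 0"

```text
time_s: 9.12
position: [0.5382, -0.0871, 0.0353]
tool_rot: [[1.0, 0.0, 0.0], [0.0, -1.0, -0.0], [0.0, 0.0, -1.0]]
ft_force: [0.4, -2.4, 1.5]
grip_width: 0.0
```

send_rows --pt "0 0 0.02 0 0 0 0" --pt "0 0 0.04 0 0 0 0" --pt "0 0 0.06 0 0 0 0" --pt "0 0 0.07 0 0 0 0" --pt "0 0 0.07 0 0 0 0"

```text
time_s: 9.75
position: [0.5382, -0.087, 0.0318]
tool_rot: [[1.0, 0.0, 0.0], [0.0, -1.0, 0.0], [0.0, -0.0, -1.0]]
ft_force: [-0.1, -1.8, 1.5]
grip_width: 0.0001
```

send_rows --pt "0 0 0.015 0 0 0 0" --pt "0 0 0.015 0 0 0 0" --pt "0 0 0.015 0 0 0 0"

```text
time_s: 10.12
position: [0.5382, -0.087, 0.0312]
tool_rot: [[1.0, 0.0, 0.0], [0.0, -1.0, -0.0], [0.0, 0.0, -1.0]]
ft_force: [-0.4, -1.4, 3.8]
grip_width: 0.0003
```

send_rows --pt "0 0 0.015 0 0 0 0" --pt "0 0 0.03 0 0 0 0" --pt "0 0 0.03 0 0 0 0"

```text
time_s: 10.5
position: [0.5382, -0.0871, 0.03]
tool_rot: [[1.0, 0.0, 0.0], [0.0, -1.0, -0.0], [0.0, 0.0, -1.0]]
ft_force: [-1.4, -1.0, 9.4]
grip_width: -0.0002
```

The force rises about 4 N per mm, so the module is at its end stop. Withdrawing.

send_rows --pt "0 0 -0.1 0 0 0 0" --pt "0 0 -0.5 0 0 0 0" --pt "0 0 -1.3 0 0 0 0" --pt "-0.3 0 -2.2 0 0 0 0" --pt "-1.0 0 -2.8 0 0 0 0"

```text
time_s: 11.12
position: [0.4882, -0.0869, 0.1709]
tool_rot: [[1.0, 0.001, 0.001], [0.001, -1.0, -0.0], [0.001, 0.0, -1.0]]
ft_force: [-0.5, -1.4, 0.4]
grip_width: 0.0001
```

send_rows --pt "0 0 -0.6 0 0 0 0" --pt "0 0 -0.8 0 0 0 0" --pt "0 0 -0.8 0 0 0 0"

```text
time_s: 11.5
position: [0.4882, -0.0869, 0.2091]
tool_rot: [[1.0, 0.0, -0.0], [0.0, -1.0, 0.0], [-0.0, -0.0, -1.0]]
ft_force: [-0.0, -0.0, -0.4]
grip_width: -0.0003
```

```bash
python3 - <<'E'
from h import *
s,im,d=wrist("w3");print(s["time_s"],s["position"],s["ft_force"])
K=vision.camera_model("wrist")
v,u=np.mgrid[0:420,0:560];X=wun(s,np.c_[u.ravel(),v.ravel()],d.ravel());ok=d.ravel()>0
for n,x,y in [("sq",.538,-.087),("long",.547,-.177),("round",.556,-.266)]:
    m=ok&(abs(X[:,0]-x)<.006)&(abs(X[:,1]-y)<.006);print(n,m.sum(),X[m].mean(0).round(4))
for c in("scene","side"):
    im,d=vision.get_image(c);cv2.imwrite(f"pics/{c}3.png",im[:,:,::-1])
    d0=np.load(f"pics/{c}0.npz")["d"]
    for lab,lo in [("earth_block",None),("bottle",0),("pot",0),("marker",0),("tweezers",0)]:
        for r in vision.masks_of(c,lab)[:4]:
            vv,uu=np.nonzero(r["pixels"]&(d>0));Y=unproj(c,np.c_[uu,vv],d[vv,uu]);print(c,lab,round(r["p"],2),Y.mean(0).round(4),Y[:,2].max().round(4))
E
```

```text
11.5 [ 0.48821717 -0.08690204  0.20910335] [-0.02198609 -0.04859093 -0.41196969]
sq 143 [ 0.5377 -0.0873  0.0307]
long 145 [ 0.5469 -0.1768  0.0414]
round 111 [ 0.556  -0.2659  0.0416]
scene earth_block 0.89 [0.7215 0.0385 0.0227] 0.0406
scene earth_block 0.88 [0.6783 0.2503 0.0221] 0.04
scene earth_block 0.84 [0.556  0.3233 0.0209] 0.0408
scene earth_block 0.82 [0.5611 0.1588 0.0213] 0.04
scene pot 0.73 [ 0.6659 -0.2412  0.025 ] 0.0375
scene marker 0.82 [0.4658 0.1915 0.0132] 0.02
scene marker 0.39 [ 0.5384 -0.0891  0.0322] 0.0348
scene tweezers 0.8 [ 0.6478 -0.0982  0.0059] 0.0105
scene tweezers 0.29 [0.5613 0.1588 0.0213] 0.04
side earth_block 0.89 [0.7084 0.0538 0.019 ] 0.0372
side earth_block 0.86 [0.5459 0.178  0.0188] 0.0371
side earth_block 0.79 [0.3667 0.0241 0.0189] 0.0385
side earth_block 0.62 [0.541  0.3404 0.0206] 0.0382
side bottle 0.67 [0.636  0.14   0.0348] 0.0746
side pot 0.65 [ 0.6558 -0.2297  0.0208] 0.0339
side tweezers 0.62 [ 0.6446 -0.096   0.0036] 0.0077
side tweezers 0.54 [0.5585 0.1911 0.0318] 0.0371
```

View pics/w3.png

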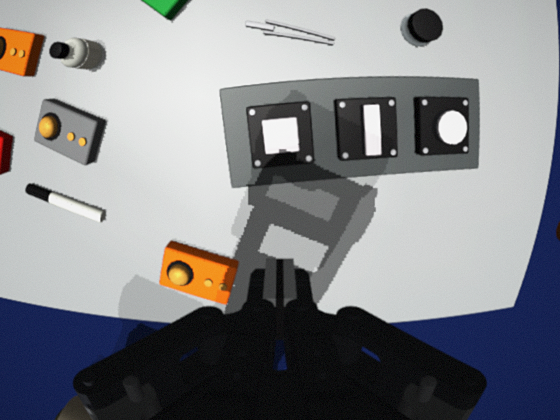

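View pics/side3.png

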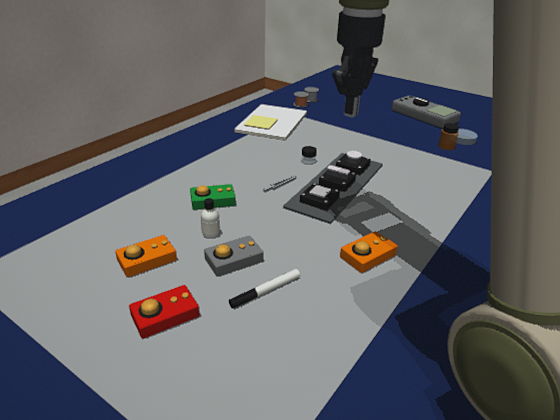

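The square module now sits at about 31 mm (281,135 in the wrist view), and the other two are still at about 41.5 mm. The grey dome is back up at its starting height, and the loose things are where they began. The gripper is clear of everything.

```bash
python3 -c "
from rig import env
print(env.close_job())"
```

```text
the job is handed in; nothing more can be done
None
```

The job is done and handed in at about 12 s of the 42 s; handing in reports no verdict.

**Earth contact:** I touched the dome on the grey block with the closed fingertips, reading about 6 N, with the fingertips about 4.5 mm below its free crown height. It then sprang back to its starting height.

**Square module:** I pressed it down until the force rose by roughly 4 to 5 N per mm, which marks the end stop. The highest reading was about 9.4 N. I then withdrew to about 21 cm above the bench.

**Last checks:**
- **Module heights:** the wrist camera put the square module's top at 30.7 mm, and the scene camera's look at the same spot averaged about 32 mm. Home is 32 mm, so both fit the calibration of about 2 mm. The long and round modules are unchanged at about 41.5 mm.
- **Loose things:** the marker, bottle, pot and tweezers are where they were, within measurement noise of a few mm, and the bottle and pot are upright.
- **Contact:** the wrist force was about zero after withdrawal.

**Network misses:** in the last pictures the network missed the bottle in the scene view and the marker in the side view. The marker was found in the scene view and the bottle in the side view, and both also show in place in the pictures. A few low-confidence wrong reports, such as "marker" on the square module, I ignored.

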